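# Pull the sprung carriage to the rider mark and index the dial three clicks

## Task

On the jeweller's dividing gauge, take the dial by its bar grip and pull its sprung carriage out along the rail until the carriage's side pointer lines up with the line on the rider. Only then, keeping it on that line, turn the dial clockwise (seen from above) three clicks from its home stop, to the third stop and not past it. Finish while still gripping the dial, holding it on the line and at the third stop against the spring; leave the other things on the bench where they are.

Things in the scene. Friction and masses are not known exactly. Their poses are not given: they have to be found in the camera images.
- gauge: Dividing gauge, fixed to the bench: dark steel rail 270 long (its x), 70 wide (y), 12 high. Origin under the rail's middle, on the bench; z up. Grey spring housing (35 x 66 x 50 high) on its +x end, end stop (22 high) on its -x end. The carriage starts 30 mm to +x of the origin and is pulled towards -x. Yaw varies 50 degrees either way; at yaw 0 the -x end faces the robot.
- dial_grip (a point): Point on the dial's upright axis, 74.5 mm above the bench, at grip height. The dial is a steel disc 68 across (top 42.5 above the bench) on the carriage, with a brass blank and a 36 wide hub (top 46.5) and, in the middle, a black upright bar grip 44 long, 14 thick, top 90.5 above the bench. At the home stop the bar lies along the gauge's x; it turns with the dial and moves with the carriage.
- dial (a joint): Dial angle, rad: 0 at the home stop (the start; it goes no lower), grows clockwise seen from above. Sprung clicks every 24 degrees: stops at 0.419, 0.838, third 1.257, ... seventh 2.93. Each click takes about 0.14 N m; between, it is drawn to the nearest stop. Each stop has a dark line on the disc's edge, the third also a dark dot; the one in use faces a small index on the carriage's -x side.
- carriage (a joint): How far the carriage is pulled out along the gauge's -x, m: 0 at the start, at most 0.085. A spring draws it back with about 2.3 N at 0 and 90 N/m more as it is pulled (about 7 N at 0.05); it runs back if let go.
- pointer (a point): Middle of the dark line on the steel pointer on the carriage's +y side, 40 mm to the gauge's +y from the dial's axis and 32.5 mm above the bench; moves with the carriage.
- rider_line (a point): Middle of the dark line on top of the rider, a fixed steel block 16 x 22 x 30 high beside the rail on its +y side; 30 mm above the bench, same yaw as the gauge. The carriage is on the mark when the pointer and this line have the same x in the gauge's frame. It stands 30 to 62 mm to the gauge's -x of the pointer's start, and differs each time.
- block_mid (a point): Centre of the loose steel bench block, 90 x 90 x 22; to be left alone.
- bracelet_mid (a point): Centre of the loose copper ring, 64 across, 12 high; to be left alone.
- jar_mid (a point): Centre of the loose amber jar with a white lid, 48 across, 50 high; to be left alone.
Not all that is in view belongs to the job. Of the things that look like the part that bears rider_line, take the one that is farthest to the robot's right at the start.

How it is judged:
By the outcome, as a careful person would: the job done as asked, in the order asked, and still so for the second after the job is handed in, while the arm keeps its last pose, push and grip.
It also fails if it takes over 38 s, if anything falls off the work surface, if the arm or the gripper's body presses on something with over 40 N, if the wrist force passes 120 N, or if a joint passes its speed limit or range.

## Robot

A 6-joint arm with a two-finger parallel gripper is mounted at the origin on the work surface. World frame = base frame: x ahead of the robot, y to its left, z up, the work surface at z = 0. Lengths are in mm, angles in rad, forces in N, time in s.
With the tool pointing down it reaches from about 275 to 1000 mm from the base axis. Payload 8.4 kg.
Tool frame: the origin (TCP) lies midway between the tips of the shut fingers; the grasp point (between the pads) lies 19 mm behind it (r.grip_point_offset is the distance from the TCP to the grasp point, in mm); z points along the fingers, y is the line along which they close (so a half turn about z gives the same grasp; the last joint's range is limited). The gripper opens to 85 mm and grips with 20 to 120 N. Pads are 22 mm wide; open, the fingers measure 114 mm over their backs; the gripper's body (76 mm by 85 mm) begins 54 mm behind the grasp point. The pads swing forward as they close: fully open they stand 13 mm farther back than shut.
Start: joints at [-1.157, 0.353, 1.633, -0, 1.155, -0.002], TCP at [252.45, -571.749, 231.281] pointing down, gripper open.
Joint ranges: [-2.63, 2.63], [-0.92, 2.1], [0.06, 2.66], [-1.3, 4.44], [0, 2.69], [-3.02, 3.02]. Speed limits (rad/s): [2.22, 2.22, 2.79, 3.14, 3.14, 3.14].

## Interface

Orientations are given as [roll, pitch, yaw] about the fixed x, y, z axes, in that order (R = Rz(yaw) Ry(pitch) Rx(roll)).
In Python, from rig import r gives the robot as it stands. The module is installed in compiled form; this text tells all that it offers.
- The arm moves only by the shell command python3 -m creep 'ROWS' [FORCE]. ROWS is text: rows parted by semicolons, each of 7 numbers parted by spaces: the turn, a rotation vector about the tool's x, y, z in degrees, then the shift along the tool's x, y, z in m, then the closure in counts, from 0 (fully open) to 255 (shut). A call has 1 to 8 rows; each row is the pose to reach, as a shift and turn from the pose commanded when the call began, along the tool's axes at that moment; what a row does not reach only later rows make up. A row lasts 1/8 s, in which the tool goes at most 62.5 mm and 10.7 degrees, less where a joint would pass 70% of its speed; a pose out of reach is approached as far as the arm can. A call with a gripper value outside its range is refused whole. The fingers move at their own pace and stop on an object; FORCE is the grip in N (left out, the last holds). Time passes only in rows, so rows that repeat a pose let the fingers close. It gives the time, the measured TCP pose, the force, the opening and the grip force at its end, in the units of the state.
- r.sense(): the state, without advancing time (a new reading comes with each control period).
- r.grab_frame(name): name is "scene" or "side" or "wrist"; returns a dict with "img" (480x640x3 uint8, red, green, blue), "range_z" (480x640 float32, mm along the optical axis (not along the pixel's ray), 0 where there is no reading), "K" (3x3 intrinsics, pixels), "world_from_camera" (4x4, takes a point from camera to world coordinates). Camera axes: x right, y up, looking along -z (the intrinsics and any distortion apply to the point x, -y, -z); pixel columns grow to the right and rows downward; lengths in mm; the calibration is good to about 2 mm. A picture is of the moment at which its call begins.
- r.sign_off(): hands the job in; it is judged then, once.
The state is a dict: "clock": time; "qpos": joint angles; "qvel": joint speeds; "joint_efforts": joint torques, N m; "eef_pos": TCP position; "tcp_rot": TCP orientation; "contact_force": force on the tool from outside, world axes, zero at the start; "wrist_torque": the same for the moment, N m; "opening": opening from 0.0 (shut) to 1.0 (fully open); "grasp_force": force on a finger pad.
Only numpy, scipy, OpenCV 4.12 (cv2) and the standard library are available. Lean on these libraries where they do the work, as an engineer would, in place of code of your own. Each camera call takes 0.05 s, during which the arm holds its last target. There are 200 camera calls.

## Working session

There is one attempt and no reset: what is moved stays moved. The work goes in short steps, Python scripts to look and compute and a shell command to move; the robot and the scene stay as the last step left them, time stands still between calls to the robot, and variables do not carry over. Pictures are saved under pics/ and viewed, at most 10 in all, crops included, and the job is handed in when it is done.

```bash
mkdir -p pics
cat > h.py <<'E'
from rig import r
import numpy as np, cv2, pickle
def grab(n,tag):
    f=r.grab_frame(n); pickle.dump(f,open(f'{tag}.pkl','wb')); cv2.imwrite(f'pics/{tag}.png',f['img'][:,:,::-1]); return f
def load(tag): return pickle.load(open(f'{tag}.pkl','rb'))
def px(f,u,v,z=None):
    K=f['K'];T=f['world_from_camera']
    d=np.array([(u-K[0,2])/K[0,0],-(v-K[1,2])/K[1,1],-1.])
    if z is None:
        p=d*f['range_z'][int(round(v)),int(round(u))]; return T[:3,:3]@p+T[:3,3]
    D=T[:3,:3]@d; return T[:3,3]+D*(z-T[2,3])/D[2]
def proj(f,P):
    T=f['world_from_camera'];p=T[:3,:3].T@(np.array(P)-T[:3,3]);K=f['K']
    return np.array([K[0,2]+K[0,0]*p[0]/-p[2],K[1,2]-K[1,1]*p[1]/-p[2]])
def crop(f,name,u0,v0,u1,v1,s): cv2.imwrite(f'pics/{name}.png',cv2.resize(f['img'][v0:v1,u0:u1,::-1],None,fx=s,fy=s,interpolation=cv2.INTER_CUBIC))
E
python3 - <<'E'
from h import *
a=grab('scene','s0');b=grab('side','d0')
print(r.sense()); print(a['world_from_camera'],b['world_from_camera'],a['K'])
E
```

```text
{'clock': 0.1, 'qpos': array([-1.15737609e+00,  3.53556409e-01,  1.63407271e+00, -3.18313265e-06,
        1.15520289e+00, -2.38982175e-03]), 'qvel': array([ 0.00014612, -0.00221936, -0.00309748,  0.00017564, -0.00146446,
        0.00243206]), 'joint_efforts': array([-5.22938590e-04, -6.06357121e+01, -3.42817640e+01, -1.57132677e-04,
        3.95153431e-03, -1.94862537e-06]), 'eef_pos': array([ 252.28718902, -571.34310415,  230.64525599]), 'tcp_rot': array([-3.14035329e+00, -5.12674425e-08,  4.15811345e-01]), 'contact_force': array([ 1.01039073, -0.47930033,  0.34165671]), 'wrist_torque': array([ 0.02716473,  0.01082406, -0.01576113]), 'grasp_force': 0.0, 'opening': 0.9993179773473877}
[[-2.26359192e-01 -7.58327238e-01  6.11311145e-01  1.20291223e+03]
 [ 9.74026741e-01 -1.79950511e-01  1.37439884e-01  2.00267216e+02]
 [ 5.78134535e-03  6.26544183e-01  7.79364461e-01  8.34669016e+02]
 [ 0.00000000e+00  0.00000000e+00  0.00000000e+00  1.00000000e+00]] [[-7.69591208e-01  3.17547106e-01 -5.53979429e-01  6.45721591e+01]
 [-6.38368348e-01 -3.62687210e-01  6.78928449e-01  6.91796197e+02]
 [ 1.46705104e-02  8.76140299e-01  4.81832910e-01  5.36742991e+02]
 [ 0.00000000e+00  0.00000000e+00  0.00000000e+00  1.00000000e+00]] [[557.30820608   0.         327.58170895]
 [  0.         557.30820608 233.51404552]
 [  0.           0.           1.        ]]
```

View pics/s0.png

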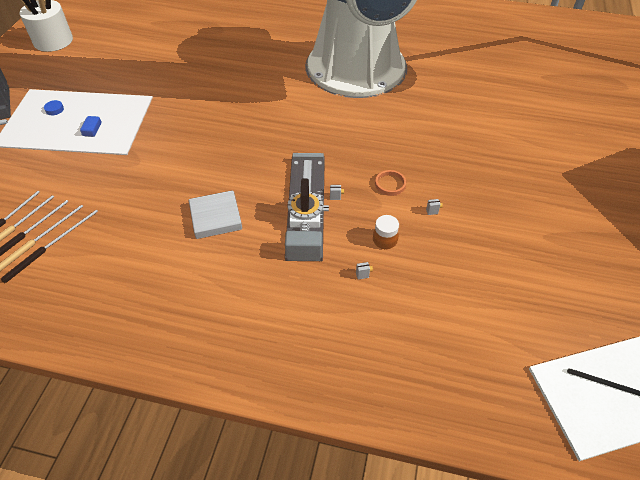

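View pics/d0.png

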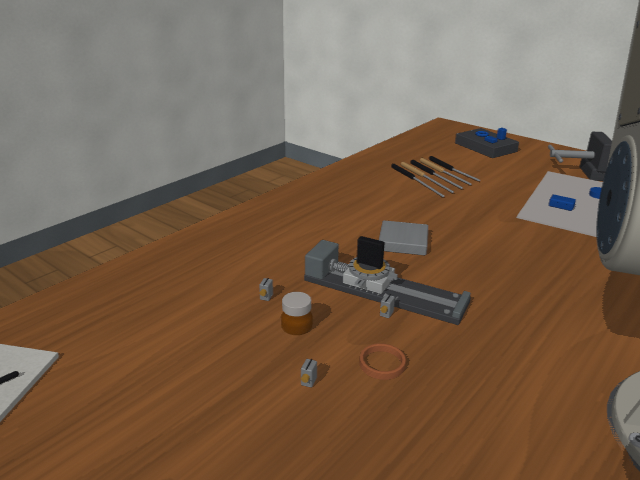

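The scene view shows the gauge at about (306,207), with the bar at (305,193), the housing at (304,245) and the rail's −x end at (308,155). Three parts could be the rider: A (336,192), B (433,207) and C (363,271). Image right is +y, the robot's left, so A is farthest to the robot's right, and it is also beside the rail on its +y side. I'll check it in a close crop.

Run:
```python
from h import *
a=load('s0');b=load('d0')
for p in [(336,190),(433,205),(363,268)]: print(p,px(a,*p).round(1))
A=cv2.resize(a['img'][145:270,270:370,::-1],None,fx=4.8,fy=4.8,interpolation=cv2.INTER_CUBIC)
cv2.imwrite('pics/c1.png',A)
crop(b,'c2',300,225,480,325,4.4)
# gauge rail fit from depth: points at z 10..14
v,u=np.mgrid[140:270,270:350]; P=np.array([px(a,x,y) for x,y in zip(u.ravel(),v.ravel())])
for lo,hi in [(9,15),(47,53),(40,44.5),(80,93)]:
    m=(P[:,2]>lo)&(P[:,2]<hi); Q=P[m][:,:2]
    print(lo,hi,len(Q),cv2.minAreaRect(Q.astype(np.float32)),Q.mean(0))
```

```text
(336, 190) [462.6  50.   32.4]
(433, 205) [455.8 240.8  30.1]
(363, 268) [633.5 136.9  30.2]
9 15 1209 ((492.9948425292969, 12.569862365722656), (266.2222900390625, 103.20980834960938), 12.672310829162598) [456.25015493  -9.96158221]
47 53 602 ((563.0701293945312, 10.359821319580078), (128.20941162109375, 65.06468200683594), 13.498416900634766) [597.33924422  19.15509339]
40 44.5 377 ((558.883544921875, 10.417808532714844), (139.40872192382812, 66.708740234375), 13.4826078414917) [541.85517331   7.80158132]
80 93 145 ((521.5147094726562, 2.098968505859375), (46.89625549316406, 13.74223518371582), 11.520779609680176) [525.058284     2.88639219]
```

View pics/c1.png

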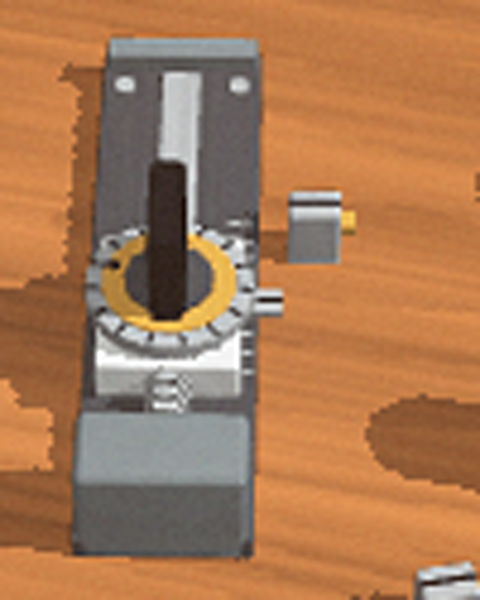

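View pics/c2.png

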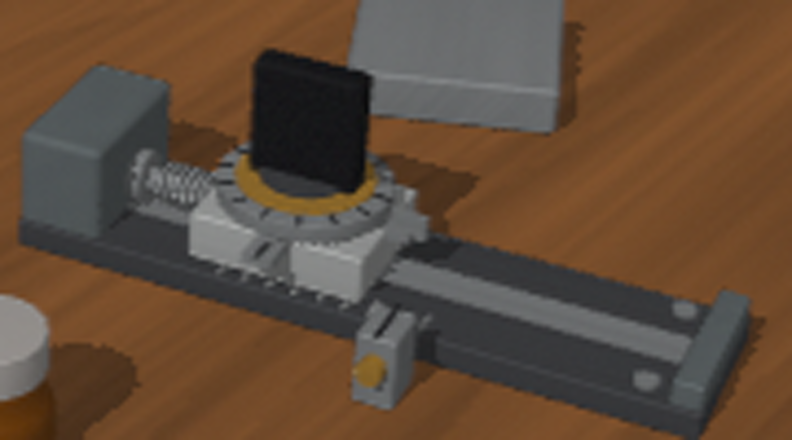

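The crops confirm A as the rider: its line is at scene (335.6,186.7) and the pointer line is at about (326.2,207.5). The bar lies along gauge x and the dial is at home. Next I work out the geometry and the move to a hover.

```bash
cat >> h.py <<'E'
def Rt(rpy):
    from scipy.spatial.transform import Rotation as R
    return R.from_euler('xyz',rpy).as_matrix()
E
python3 - <<'E'
from h import *
a=load('s0')
v,u=np.mgrid[145:262,280:335]; P=np.array([px(a,x,y) for x,y in zip(u.ravel(),v.ravel())])
m=(P[:,2]>10)&(P[:,2]<14)&(P[:,0]<500);print(cv2.minAreaRect(P[m][:,:2].astype(np.float32)))
m=(P[:,2]>48.5)&(P[:,2]<52)&(P[:,0]>570);print(cv2.minAreaRect(P[m][:,:2].astype(np.float32)))
y=np.radians(12.7);ex=np.array([np.cos(y),np.sin(y)]);ey=np.array([-ex[1],ex[0]])
rl=px(a,335.6,186.7,30)[:2];pt=px(a,326.2,207.5,32.5)[:2]
print(rl,pt,(rl-pt)@ex,(rl-pt)@ey,'dial',pt-40*ey)
b=load('d0');rl2=px(b,300+383/4.4,225+322/4.4,30)[:2];pt2=px(b,300+262/4.4,225+251/4.4,32.5)[:2]
print(rl2,pt2,(rl2-pt2)@ex,(rl2-pt2)@ey,pt2-40*ey)
s=r.sense();R=Rt(s['tcp_rot']);print(R.T@(np.array([521,2,231])-np.array([252.45,-571.75,231.28])))
E
```

```text
((428.6340026855469, -8.032855987548828), (131.54685974121094, 90.84423828125), 12.86298942565918)
((608.0859985351562, 21.163143157958984), (35.48466110229492, 65.09909057617188), 13.391522407531738)
[451.82178349  46.85059566] [511.94240638  41.72845497] -57.52366124892723 18.21411592045544 dial [520.73625455   2.70707322]
[450.47907961  54.86400255] [507.36761283  49.11052506] -54.23184912298996 18.11944413608821 [516.161461   10.0891433]
[ 477.42269859 -416.38344892    0.79607411]
```

```bash
python3 -m creep '0 0 11 0.239 -0.208 0 0; 0 0 11 0.4774 -0.4164 0 0; 0 0 11 0.4774 -0.4164 0 0; 0 0 11 0.4774 -0.4164 0 0; 0 0 11 0.4774 -0.4164 0 0; 0 0 11 0.4774 -0.4164 0 0; 0 0 11 0.4774 -0.4164 0 0; 0 0 11 0.4774 -0.4164 0 0' 60
```

```text
clock: 1.1
eef_pos: [464.9, -117.0, 231.3]
tcp_rot: [3.141, -0.0, 0.224]
contact_force: [0.6, -0.8, 0.3]
opening: 0.997
grasp_force: 0.0
```

```bash
python3 -m creep '0 0 0 0.081 -0.1036 0 0; 0 0 0 0.081 -0.1036 0 0; 0 0 0 0.081 -0.1036 0 0; 0 0 0 0.081 -0.1036 0 0;0 0 0 0.081 -0.1036 0 0'
python3 - <<'E'
from h import *
w=grab('wrist','w0'); s=r.sense();print(s['eef_pos'],s['tcp_rot'],s['qpos'],w['world_from_camera'].round(2)); print(proj(w,[521,2,90]))
E
```

```text
clock: 1.72
eef_pos: [519.7, -1.1, 231.1]
tcp_rot: [3.141, 0.001, 0.223]
contact_force: [0.5, 0.1, 0.2]
opening: 1.0
grasp_force: 0.0
[519.82735171  -1.20323938 231.20724708] [3.14141600e+00 4.97877761e-04 2.22155926e-01] [-5.01286263e-03  1.89662094e-01  1.85593951e+00 -3.19529613e-04
  1.09643637e+00  1.34377351e+00] [[ 2.2000e-01  9.2000e-01  3.2000e-01  6.0074e+02]
 [-9.8000e-01  2.1000e-01  7.0000e-02  1.7190e+01]
 [ 0.0000e+00 -3.2000e-01  9.5000e-01  3.7401e+02]
 [ 0.0000e+00  0.0000e+00  0.0000e+00  1.0000e+00]]
[313.70805793 218.61886133]
```

View pics/w0.png

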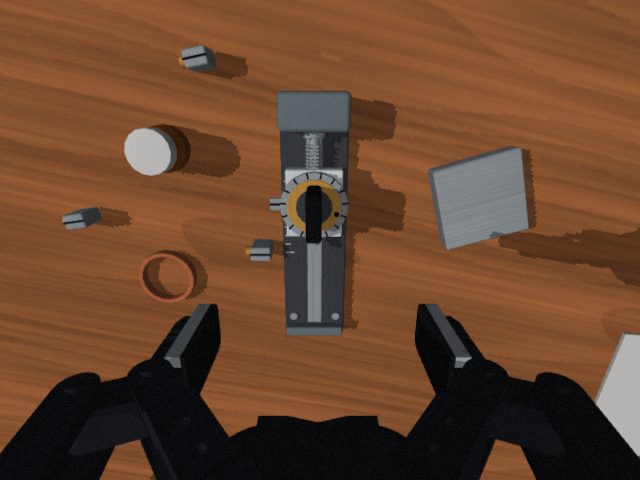

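The wrist view shows the gauge upright in the image: bar at (314,213), pointer at (276,204) and rider at (260,250), with the tool yaw matching the gauge. I'll measure these with a crop.

Run:
```python
from h import *
w=load('w0'); crop(w,'c3',235,170,355,270,6)
v,u=np.mgrid[85:345,265:360]; P=np.array([px(w,x,y) for x,y in zip(u.ravel(),v.ravel())])
def rect(lo,hi,m2=True):
    m=(P[:,2]>lo)&(P[:,2]<hi)&m2; print(lo,hi,m.sum(),cv2.minAreaRect(P[m][:,:2].astype(np.float32)))
rect(88,93);rect(9,14);rect(48,52.5,P[:,0]>570);rect(41,44)
```

```text
88 93 765 ((519.8727416992188, 2.1194686889648438), (43.21881866455078, 13.520546913146973), 13.341487884521484)
9 14 6624 ((471.6712646484375, 1.2296676635742188), (233.4499969482422, 89.74016571044922), 12.661101341247559)
48 52.5 2875 ((605.572021484375, 21.43651580810547), (34.34321212768555, 65.21562194824219), 12.793306350708008)
41 44 1391 ((520.8828125, 2.2538299560546875), (65.64234924316406, 67.18440246582031), 13.047388076782227)
```

View pics/c3.png

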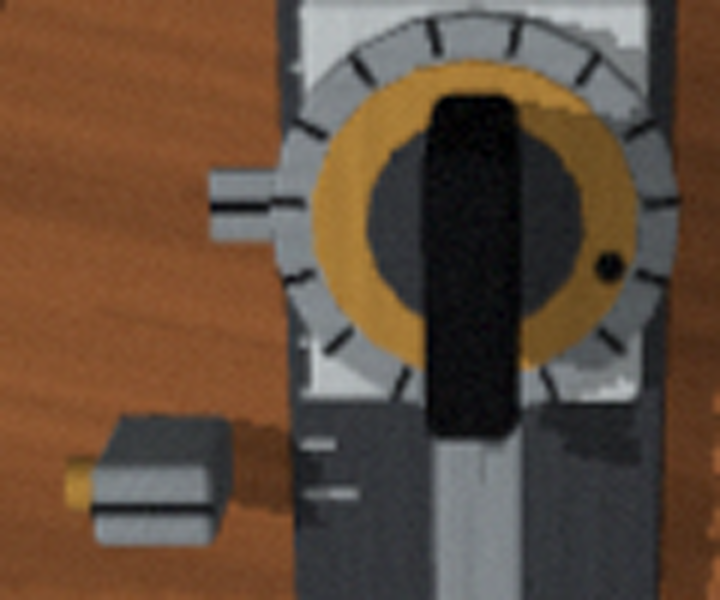

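The crop shows the pointer line at crop (240,207), the rider line at (153,509), and the third-stop dot at (610,267).

Run:
```python
from h import *
w=load('w0');f=lambda x,y:(235+(x+.5)/6-.5,170+(y+.5)/6-.5)
y=np.radians(12.9);ex=np.array([np.cos(y),np.sin(y)]);ey=np.array([-ex[1],ex[0]])
rl=px(w,*f(153,509),30)[:2];pt=px(w,*f(240,207),32.5)[:2]
print(rl,pt,(rl-pt)@ex,pt-40*ey)
s=r.sense();R=Rt(s['tcp_rot']);print(R.T@(np.array([520.7,2.2,56])-s['eef_pos']))
```

```text
[452.38623977  46.30822031] [511.03674093  41.02945254] -55.99174703267134 [519.96674557   2.03900478]
[  1.68828049  -3.15828158 175.20587304]
```

```bash
python3 -m creep '0 0 -0.2 0.001 -0.003 0.05 0; 0 0 -0.2 0.001 -0.003 0.1 0; 0 0 -0.2 0.001 -0.003 0.14 0; 0 0 -0.2 0.001 -0.003 0.165 0; 0 0 -0.2 0.001 -0.003 0.175 0; 0 0 -0.2 0.001 -0.003 0.175 120; 0 0 -0.2 0.001 -0.003 0.175 230; 0 0 -0.2 0.001 -0.003 0.175 255' 80
python3 -m creep '0 0 0 0 0 0 255; 0 0 0 0 0 0 255; 0 0 0 0 0 0 255; 0 0 0 0 0 0 255' 80
```

```text
clock: 2.78
eef_pos: [521.4, 3.2, 57.3]
tcp_rot: [3.141, -0.002, 0.227]
contact_force: [0.0, -0.0, 0.2]
opening: 0.378
grasp_force: 0.0
clock: 3.28
eef_pos: [521.3, 3.1, 57.2]
tcp_rot: [3.141, -0.001, 0.228]
contact_force: [-1.1, -2.2, 7.3]
opening: 0.15
grasp_force: 77.8
```

```bash
python3 -m creep '0 0 0 -0.007 0 0 255; 0 0 0 -0.016 0 0 255; 0 0 0 -0.025 0 0 255; 0 0 0 -0.034 0 0 255; 0 0 0 -0.043 0 0 255; 0 0 0 -0.05 0 0 255; 0 0 0 -0.054 0 0 255; 0 0 0 -0.054 0 0 255'
python3 -m creep '0 0 0 0 0 0 255; 0 0 0 0 0 0 255'
python3 - <<'E'
from h import *
w=grab('wrist','w1');s=r.sense();print(s['eef_pos'],s['tcp_rot'],s['contact_force'],s['qpos'][5])
p=[proj(w,P) for P in ([452.4,46.3,30],[456,28,32.5])];print(p)
u,v=map(int,p[0]); u0=max(0,u-50);v0=max(0,min(v-45,380)); print(u0,v0); crop(w,'c4',u0,v0,u0+120,v0+100,6)
E
```

```text
clock: 4.28
eef_pos: [469.6, -8.7, 57.2]
tcp_rot: [3.141, -0.004, 0.227]
contact_force: [5.9, 3.1, 4.6]
opening: 0.151
grasp_force: 79.1
clock: 4.53
eef_pos: [469.8, -8.6, 57.2]
tcp_rot: [3.141, -0.004, 0.227]
contact_force: [5.9, 2.8, 4.9]
opening: 0.151
grasp_force: 79.1
[469.85856648  -8.57718869  57.15660231] [ 3.14118797 -0.00427603  0.22693687] [5.88968475 3.91721035 4.16117542] 1.3210963062081766
[array([212.34488331, 287.32142256]), array([245.44375183, 290.44212598])]
162 242
```

View pics/c4.png

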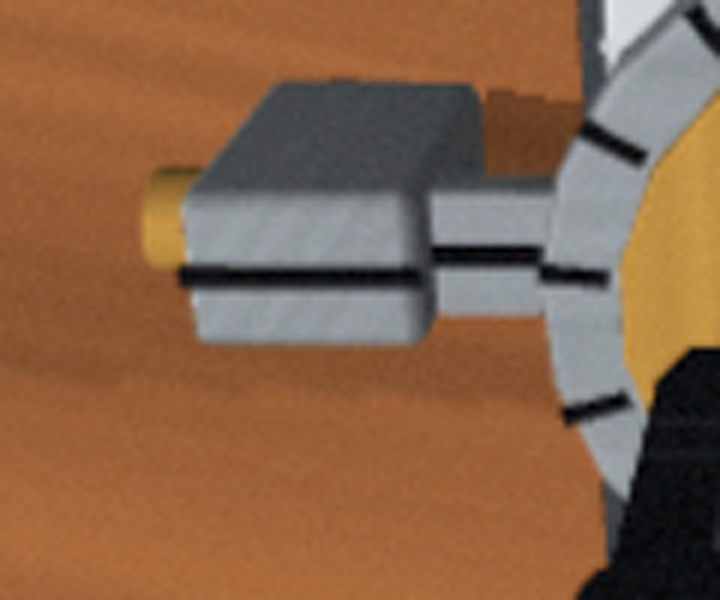

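The crop shows the rider line at (300,276) and the pointer line at (487,256), so the pointer is slightly short of the mark.

```bash
cat >> h.py <<'E'
def gap(w,rp,pp,o,yaw=12.95,s=6):
    f=lambda p:(o[0]+(p[0]+.5)/s-.5,o[1]+(p[1]+.5)/s-.5)
    y=np.radians(yaw);ex=np.array([np.cos(y),np.sin(y)])
    a=px(w,*f(rp),30)[:2];b=px(w,*f(pp),32.5)[:2]; return a.round(2),b.round(2),round((a-b)@ex,2)
E
python3 - <<'E'
from h import *
w=load('w1')
for y in(12.6,12.95,13.2):print(gap(w,(300,276),(487,256),(162,242),y))
E
```

```text
(array([452.15,  46.69]), array([459.36,  30.02]), np.float64(-3.4))
(array([452.15,  46.69]), array([459.36,  30.02]), np.float64(-3.29))
(array([452.15,  46.69]), array([459.36,  30.02]), np.float64(-3.21))
```

```bash
cat >> h.py <<'E'
def dark(w,u,v,h=7,k=3):
    g=w['img'].mean(2)[v-h:v+h+1,u-k:u+k+1].mean(1); wt=np.clip(np.median(g)-25-g,0,None); return u,float((wt*np.arange(v-h,v+h+1)).sum()/wt.sum()),g.round().astype(int)
def check(tag,ur=212,vr=288,up=243,vp=None):
    w=grab('wrist',tag);s=r.sense();print(s['clock'],s['eef_pos'].round(2),s['tcp_rot'].round(4),s['contact_force'].round(1),s['wrist_torque'].round(2),s['qpos'][5])
    ur,up=[proj(w,P) for P in ([452.15,46.69,30],[456.1,29.3,32.5])]
    a=dark(w,*map(round,ur));b=dark(w,*map(round,up));print(a,b)
    s=1;print(gap(w,a[:2],b[:2],(0,0),s=1))
E
python3 - <<'E'
from h import *
w=load('w1');print(dark(w,212,288),dark(w,243,285))
E
python3 -m creep '0 0 0 -0.002 0 0 255; 0 0 0 -0.0034 0 0 255; 0 0 0 -0.0034 0 0 255; 0 0 0 -0.0034 0 0 255'
python3 -c "
from h import *
check('w2')"
```

```text
(212, 287.8091674462114, array([153, 154, 154, 155, 143,  92,  14,  19,  46, 111, 153, 153, 153,
       153, 153])) (243, 284.2200424840684, array([154, 155, 154, 156, 126,  14,  19,  19,  81, 149, 154, 156, 155,
       153, 152]))
clock: 5.08
eef_pos: [466.6, -9.3, 57.2]
tcp_rot: [3.141, -0.004, 0.227]
contact_force: [5.8, 2.9, 4.1]
opening: 0.152
grasp_force: 78.9
5.125 [466.57  -9.32  57.13] [ 3.1412 -0.0043  0.2269] [7.  4.1 4.6] [ 0.75 -0.89  0.  ] 1.3192646533070895
(211, 282.2810248198559, array([153, 153, 152, 153, 154, 128,  34,  19,  18,  85, 154, 154, 155,
       153, 153])) (243, 284.2158398607485, array([155, 155, 155, 155, 156, 126,  15,  20,  18,  83, 149, 154, 155,
       154, 152]))
(array([452.05,  46.68]), array([456.17,  29.15]), np.float64(-0.09))
```

```bash
python3 -m creep '0 0 6 0 0.0001 0 255; 0 0 12 0 0.0002 0 255; 0 0 18 0 0.0003 0 255; 0 0 24 -0.0001 0.0004 0 255; 0 0 24 -0.0001 0.0004 0 255; 0 0 24 -0.0001 0.0004 0 255'
python3 -c "
from h import *
check('w3')"
```

```text
clock: 5.88
eef_pos: [466.7, -9.8, 57.2]
tcp_rot: [-3.14, -0.004, -0.192]
contact_force: [6.6, 2.7, 3.3]
opening: 0.15
grasp_force: 79.0
5.925 [466.75  -9.81  57.16] [-3.1402 -0.0045 -0.1919] [7.1 3.9 3.4] [ 0.59 -0.95 -0.04] 1.737290346215492
(224, 319.96833517699116, array([158, 158, 157, 153, 135,  90,  44,  22,  48,  94, 137, 158, 158,
       157, 157])) (251, 310.8142281879194, array([160, 160, 160, 154, 132,  77,  35,  23,  53, 101, 141, 158, 158,
       158, 157]))
(array([452.07,  46.78]), array([456.26,  29.38]), np.float64(-0.19))
```

```bash
python3 -m creep '0 0 6 0 0.0001 0 255; 0 0 12 -0.0001 0.0002 0 255; 0 0 18 -0.0001 0.0003 0 255; 0 0 24 -0.0002 0.0005 0 255; 0 0 24 -0.0002 0.0005 0 255; 0 0 24 -0.0002 0.0005 0 255'
python3 -c "
from h import *
check('w4')"
```

```text
clock: 6.68
eef_pos: [466.5, -10.3, 57.2]
tcp_rot: [-3.139, -0.004, -0.611]
contact_force: [7.1, 3.6, 2.8]
opening: 0.153
grasp_force: 78.9
6.725 [466.5  -10.32  57.14] [-3.1386 -0.0036 -0.6108] [7.6 2.6 3.3] [ 0.51 -1.08  0.  ] 2.1551952241302246
(251, nan, array([167, 162, 148, 127, 106,  85,  62,  36,  14,  16,  15,  14,  14,
        16,  17])) (270, nan, array([15, 16, 15, 16, 14, 15, 15, 14, 16, 17, 15, 16, 16, 16, 13]))
(array([nan, nan]), array([nan, nan]), np.float64(nan))h.py:24: RuntimeWarning: invalid value encountered in scalar divide
  g=w['img'].mean(2)[v-h:v+h+1,u-k:u+k+1].mean(1); wt=np.clip(np.median(g)-25-g,0,None); return u,float((wt*np.arange(v-h,v+h+1)).sum()/wt.sum()),g.round().astype(int)
```

```bash
python3 -m creep '0 0 6 0 0.0001 0 255; 0 0 12 -0.0001 0.0002 0 255; 0 0 18 -0.0001 0.0003 0 255; 0 0 24 -0.0002 0.0005 0 255; 0 0 24 -0.0002 0.0005 0 255; 0 0 24 -0.0002 0.0005 0 255'
python3 - <<'E'
from h import *
w=grab('wrist','w5');d=grab('side','d5');c=grab('scene','s5');s=r.sense();print(s['clock'],s['eef_pos'].round(2),s['tcp_rot'].round(4),s['contact_force'].round(1),s['wrist_torque'].round(2),s['qpos'][5])
A=cv2.resize(d['img'][240:330,330:450,::-1],(800,600),interpolation=cv2.INTER_CUBIC)
cv2.imwrite('pics/c5.png',A)
for f in(w,d,c):print([proj(f,P).round(1) for P in ([452.1,46.7,30],[456.2,29.3,32.5])])
E
```

```text
clock: 7.48
eef_pos: [466.1, -10.7, 57.2]
tcp_rot: [-3.137, -0.002, -1.03]
contact_force: [6.6, 2.7, 2.4]
opening: 0.155
grasp_force: 78.9
7.625 [466.11 -10.66  57.16] [-3.1373e+00 -2.2000e-03 -1.0296e+00] [7.3 3.5 2.7] [ 0.39 -1.06 -0.04] 2.5734100319332502
[array([287.5, 365.5]), array([295.8, 344.1])]
[array([389.1, 295.5]), array([393.2, 288.5])]
[array([335.5, 186.8]), array([326.5, 185.9])]
```

View pics/c5.png

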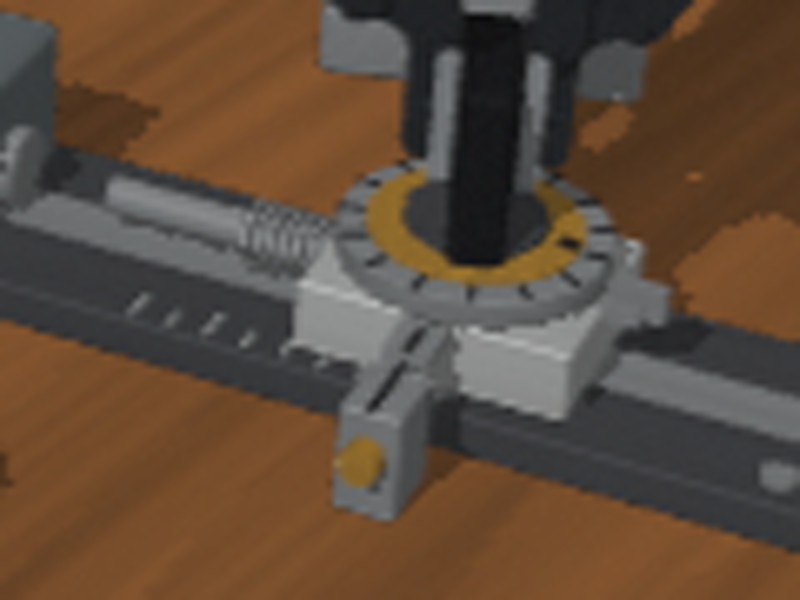

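The side crop shows the rider line at (393,387) and the pointer line at (416,340), nearly collinear. The dot at (570,243) faces the index at about (645,285). I'll check the offset more closely from the wrist view.

Run:
```python
from h import *
d=load('d5');w=load('w5')
s=800/120;f=lambda x,y,z:px(d,330+(x+.5)/s-.5,240+(y+.5)/s-.5,z)[:2]
y=np.radians(12.95);ex=np.array([np.cos(y),np.sin(y)]);a=f(393,387,30);b=f(416,340,32.5);print(a,b,(a-b)@ex)
crop(w,'c6',230,300,350,400,6)
```

```text
[449.59367862  52.10660974] [454.44817464  35.50924487] -1.011546180641648
```

View pics/c6.png

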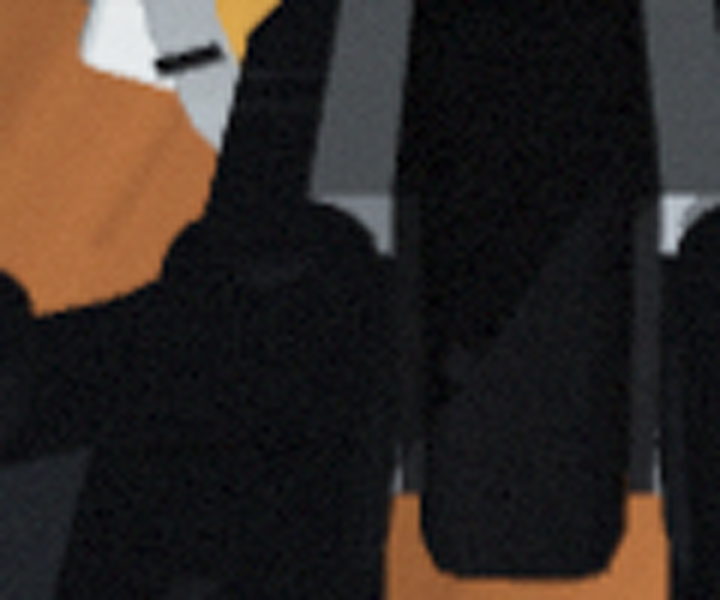

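The wrist view is now blocked by the finger, so I'll use sub-pixel line fits in the side and scene views instead.

```bash
cat > m.py <<'E'
from h import *
y=np.radians(12.95);ex=np.array([np.cos(y),np.sin(y)])
def side(d):
    g=d['img'].astype(float).mean(2)
    out=[]
    for v0,v1,u_of,z in((296,301,lambda v:330+(393-(v-297.5)*6.67*1.04)/6.67,30),(289,292,lambda v:330+(416-(v-290.5)*6.67)/6.67,32.5)):
        X=[]
        for v in range(v0,v1):
            u=int(round(u_of(v)-.5));seg=g[v,u-4:u+5];wt=np.clip(np.percentile(seg,70)-20-seg,0,None)
            wt[[0,1,-1,-2]]=0
            c=(wt*np.arange(u-4,u+5)).sum()/wt.sum();X.append(px(d,c,v,z)[:2]@ex); print(v,round(c,2),seg.astype(int))
        out.append(np.mean(X));print(np.round(X,2))
    print('side gap',out[0]-out[1])
def scene(c):
    g=c['img'].astype(float).mean(2)
    for n,u0,u1,v,z in(('r',333,339,187,30),('p',324,330,186,32.5)):
        for u in range(u0,u1):
            seg=g[v-4:v+5,u];wt=np.clip(np.median(seg)-20-seg,0,None);q=(wt*np.arange(v-4,v+5)).sum()/max(wt.sum(),1e-6)
            print(n,u,round(q,2),round(float(px(c,u,q,z)[:2]@ex),2),seg.astype(int))
if __name__=='__main__': side(load('d5'));scene(load('s5'))
E
python3 m.py
```

```text
296 388.66 [111 110  69  47 103 113 126 114  92]
297 388.03 [113 112  81  40  78 107 114 114 109]
298 387.43 [113 113  96  50  61 104 111 112 114]
299 386.62 [114 114 114  62  42 103 113 112 112]
300 385.72 [114 114 111  69  32 103 114 114 114]
[451.23 451.12 450.97 451.1  451.36]
289 392.69 [118 113 113  81  66 104 112 113  98]
290 392.03 [125 114 112  81  40  79 107 112 104]
291 391.44 [130 116 113  96  51  60 104 112 112]
[451.42 451.34 451.17]
side gap -0.15508064938495636
r 333 187.22 452.29 [140 127 217 165  58 213 213 170 119]
r 334 187.05 451.8 [141 122 214 166  57 210 211 170 122]
r 335 187.02 451.71 [140 119 214 167  58 216 211 166 120]
r 336 186.95 451.52 [140 119 225 169  59 215 217 165 122]
r 337 186.97 451.56 [144 118 225 167  59 217 215 164 125]
r 338 187.1 451.89 [144 118 228 166  59 216 216 160 121]
p 324 185.25 449.44 [114 106 193 166  70 213 190 118 137]
p 325 186.42 452.62 [144 137 197 165  55 216 189 113 137]
p 326 186.73 453.44 [143 138 197 215  56 216 189 102 137]
p 327 186.19 451.96 [140 138 195 216  62 218 192 116 138]
p 328 186.24 452.06 [142 140 196 218  59 219 195 116 135]
p 329 0.0 -262.16 [141 139 148 153 126 135 130 126 133]
```

```bash
python3 -c "
from rig import r
s=r.sense();print(s['grasp_force'],s['tcp_rot']);print(r.sign_off())"
```

```text
78.92303824424744 [-3.13727958e+00 -2.22456236e-03 -1.02958506e+00]
the job is handed in; nothing more can be done
None
```

I pulled the carriage to the rider line (about 0.15 mm off by the last side-view measurement), then turned the dial 72° clockwise to its third stop, and handed the job in at about 7.6 s with the dial still gripped; nothing else on the bench was touched.

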